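# Crack loose the left-hand nut of a bench grinder

## Robot

A 6-joint arm with a two-finger parallel gripper is mounted at the origin on the work surface. World frame = base frame: x ahead of the robot, y to its left, z up, the work surface at z = 0. Lengths are in m, angles in rad, forces in N, time in s.
With the tool pointing down it reaches from about 0.425 to 0.925 m from the base axis. Payload 12.5 kg.
Tool frame: the origin (TCP) lies at the very end of the fingers, on their centre line; the grasp point (between the pads) lies 19 mm behind it (r.tcp_to_grasp is the distance from the TCP to the grasp point, in m); z points along the fingers, y is the line along which they close (so a half turn about z gives the same grasp; the last joint's range is limited). The gripper opens to 85 mm and grips with 20 to 120 N. Pads are 22 mm wide; open, the fingers measure 114 mm over their backs; the gripper's body (76 mm by 85 mm) begins 54 mm behind the grasp point. The pads swing forward as they close: fully open they stand 13 mm farther back than shut.
Start: joints at [-1.377, 0.491, 1.559, -0, 1.092, -0.106], TCP at [0.185, -0.597, 0.231] pointing down, gripper open.
Joint ranges: [-3.1, 3.1], [-0.84, 2.19], [0.05, 2.79], [-1.13, 4.28], [0.06, 2.93], [-2.69, 2.69]. Speed limits (rad/s): [2.22, 2.22, 2.79, 3.14, 3.14, 3.14].

## Interface

Orientations are given as [roll, pitch, yaw] about the fixed x, y, z axes, in that order (R = Rz(yaw) Ry(pitch) Rx(roll)).
In Python, from cell import r gives the robot as it stands.
- The arm moves only by the tool tcp_steps, called after "Emit:" as a command line: name --argument value ..., lists and objects as JSON in quotes. Schema: {"type":"object","properties":{"moves":{"type":"array","items":{"type":"array","items":{"type":"array","items":{"type":"number"},"minItems":6,"maxItems":6},"minItems":1,"maxItems":8},"minItems":1,"maxItems":1},"aperture":{"type":"number"},"squeeze":{"type":"number"},"only":{"type":"string"},"quiet":{"type":"boolean"},"lines":{"type":"string"}},"required":["moves"],"additionalProperties":false}. moves is a list that holds a single list of rows (three levels of brackets), with 1 to 8 rows, each of 6 numbers: dx, dy, dz in shares of the most that a row can go, 1 being 50 mm, then a rotation vector rx, ry, rz in a scale on which 1.0 is pi/2 rad; each row shifts and turns the commanded pose from where the row before left it, along the tool's axes as they then stand; what a row does not reach is not made up. A row lasts 1/10 s, in which the tool goes at most 0.05 m and 0.15 rad, less where a joint would pass 70% of its speed; a pose out of reach is approached as far as the arm can. aperture is the finger opening in m, set as the call begins (left out keeps the last). The fingers move at their own pace and stop on an object; squeeze is the grip in N (left out, the last holds). Time passes only in rows, so rows that do not move let the fingers close. The tool returns the time, the measured TCP pose, the force, the opening and the grip force at its end. only (a regular expression) keeps the lines of the reply that match it, lines (a string "A,B") keeps lines A to B, and quiet returns only ok. A shift or turn number past 1, either way, is cut back to 1. Input that does not fit is refused with a message, and nothing moves.
- r.get_obs(): the state, without advancing time (a new reading comes with each control period).
- r.capture(name): name is "side" or "top" or "wrist"; returns a dict with "image" (480x640x3 uint8, blue, green, red), "vfov" (degrees; the focal length in pixels is half the picture's height over the tangent of half this angle, whatever the lens; pixels are square), "cx", "cy" (the principal point, pixels), "distortion" ([k1, k2, p1, p2, k3] as OpenCV has them; the pictures are not rectified), "R" (3x3) and "t" (3): a world point X has camera coordinates R X + t. Camera axes: x right, y down, z forward; pixel columns grow to the right and rows downward; lengths in m; the calibration is good to about 2 mm. A picture is of the moment at which its call begins. There is no depth.
- r.hand_in(): hands the job in; it is judged then, once.
The state is a dict: "t": time; "q": joint angles; "qvel": joint speeds; "joint_efforts": joint torques, N m; "tool_pos": TCP position; "tcp_rot": TCP orientation; "wrist_force": force on the tool from outside, world axes, zero at the start; "wrist_torque": the same for the moment, N m; "opening": finger opening in m; "grip_force": force on a finger pad.
Only numpy, scipy, OpenCV 4.12 (cv2) and the standard library are available. Lean on these libraries where they do the work, as an engineer would, in place of code of your own. Each camera call takes 0.05 s, during which the arm holds its last target. There are 200 camera calls.

## Task

The worn wheel on the left end of the bench grinder is to be changed, and the nut on that end of the shaft has a left-hand thread. Push the upright spanner that sits on this nut round until the nut has been loosened by a good quarter turn, without tightening it any further first, which could crack the wheel. Do not disturb the guard cover, the new wheel or the wheel dresser lying on the bench.

Things in the scene. Friction and masses are not known exactly. Their poses are not given: they have to be found in the camera images.
- grinder: Green double-ended bench grinder, fixed. Origin on the bench below the left end of its level shaft (128 mm above the bench, 360 long). Own axes: -x its front (operator's side: switch, tool rests), +y out of its left end along the shaft, z up. Motor (124 dia) and right end lie towards -y: motor middle at y = -180 mm, right shaft end at y = -360. Pedestal 160 x 200 mm
- nut_axis (a point): Point on the shaft's axis at its left end, 128 mm above the bench, over the grinder's origin, with the grinder's axes. The left nut, 19 mm across flats, lies just inside it (y = -22 to -8 mm). On the right-hand nut (y = -352 to -338) sits a second, like spanner, fixed here, its handle running down to the bench in front: it keeps the shaft from turning, leave it
- left_guard (a point): Top of the guard round the left wheel, 216 mm above the bench. The guard is a 176 mm drum about the shaft, y = -66 to -28 mm in the grinder's axes, its outer side open. The worn wheel in it is grey, 136 mm dia, y = -50 to -30
- left_rest (a point): Middle of the top of the left tool rest, a fixed alloy plate 50 mm (x) by 62 mm (y), 120 mm above the bench, in front of the left wheel: x = -131 to -81, y = -77 to -15 mm in the grinder's axes
- spanner_end (a point): Outer end of the black spanner on the left nut (mid jaw), 205 mm from the shaft's axis, in the plane y = +12 mm of the grinder. Straight radial handle from 45 to 170 mm from the axis, 14 mm wide (turning direction), 7 thick (along y); jaw head 36 wide from 170 to 205. Starts upright, give or take 23 degrees to the grinder's back or 6 to its front; turns with the nut about the shaft
- left_nut (a joint): Turn of left nut and spanner on the shaft, rad: 0 at the start (tight), growing as it loosens (clockwise looking at the left shaft end from outside: the spanner's top goes towards the grinder's front, then down), negative if tightened, which takes only 0.2. Needs 1.3 N m either way (9 N at 150 mm), stays where left; free travel to 2.0
- guard_cover: Removed outer guard cover, a loose flat green steel dish, 178 dia, 12 high, lying open side up, 0.3 kg. Origin: centre of its underside. Leave alone
- new_wheel: New cream grinding wheel with a red paper disc, 150 dia, 20 thick, lying flat, 0.75 kg. Origin: centre of its underside. Leave alone
- dresser: Dark cast wheel dresser, 215 long along its x, 30 wide, 28 high, 0.4 kg, lying in front of the grinder. Origin: on the bench under its middle. Leave alone

How it is judged:
At the end, for the whole second after the job is handed in: The left nut stands at least 1.4 rad (80 degrees) looser than at the start and is at rest; guard cover, new wheel and dresser lie within 30 mm of where they were (value of joint left_nut above 1.4 rad and velocity of joint left_nut below 0.1 rad/s and distance of each of guard_cover, new_wheel, dresser from where it was at the start of the episode below 0.03 m); the robot touches nothing.
It fails at once if the nut is tightened by more than 0.1 rad (value of joint left_nut below -0.1 rad).
It fails at once if the guard cover, the new wheel or the dresser is moved by more than 30 mm (distance of any of guard_cover, new_wheel, dresser from where it was at the start of the episode above 0.03 m).
It also fails if it takes over 38 s, if anything falls off the work surface, if the arm or the gripper's body presses on something with over 40 N, if the wrist force passes 120 N, or if a joint passes its speed limit or range.

## Working session

There is one attempt and no reset: what is moved stays moved. The work goes in short steps, Python scripts to look and compute and a tool call to move; the robot and the scene stay as the last step left them, time stands still between calls to the robot, and variables do not carry over. Pictures are saved under pics/ and viewed, at most 10 in all, crops included, and the job is handed in when it is done.

```bash
ls; mkdir -p pics
```

Run:
```python
from cell import r
import cv2,pickle
for n in("side","top"):
    c=r.capture(n);cv2.imwrite(f"pics/{n}0.png",c["image"]);pickle.dump(c,open(n+".pkl","wb"))
    print(n,c["vfov"],c["cx"],c["cy"],c["distortion"],c["R"],c["t"])
o=r.get_obs();print(o["tool_pos"],o["tcp_rot"],o["t"])
```

```text
cell.py
pics
side 51.9457189431339 320.44479189844 240.59725002592378 [-0.11001264  0.          0.          0.          0.        ] [[-0.99020001 -0.13817545 -0.02028513]
 [-0.08441991  0.70791975 -0.70122957]
 [ 0.11125295 -0.69264506 -0.7126469 ]] [0.54133228 0.13511553 1.35727322]
top 50.0587979339829 313.25378479393737 233.381965507996 [-0.13701953  0.          0.          0.          0.        ] [[ 0.0287843  -0.99957769 -0.00398813]
 [-0.9973815  -0.02845579 -0.06648623]
 [ 0.06634467  0.00589145 -0.99777937]] [0.07718322 0.51870989 1.4046481 ]
[ 0.18458491 -0.59690608  0.23080452] [-3.14059835e+00 -1.18321306e-04  2.99825831e-01] 0.1
```

View pics/side0.png

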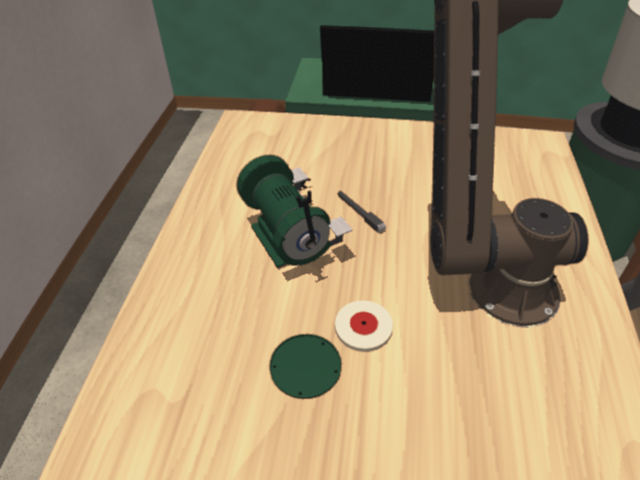

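View pics/top0.png

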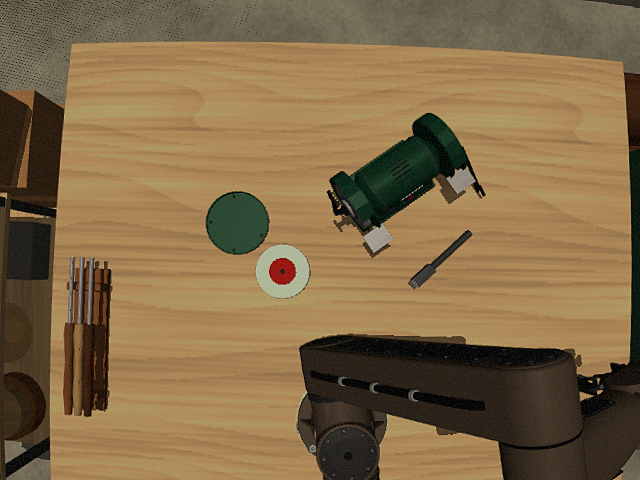

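The side view shows the grinder with its left nut at about (310,241) and the spanner's top at about (305,200). In the top view the left end is near (345,208), with the rest plates at (377,239) and (460,181). I'll enlarge both.

Run:
```python
import cv2
a=cv2.imread("pics/side0.png")[145:295,225:375];b=cv2.imread("pics/top0.png")[100:260,320:490]
cv2.imwrite("pics/a.png",cv2.resize(a,None,fx=4,fy=4,interpolation=2));cv2.imwrite("pics/b.png",cv2.resize(b,None,fx=3.5,fy=3.5,interpolation=2))
```

```text
(no output)
```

View pics/a.png

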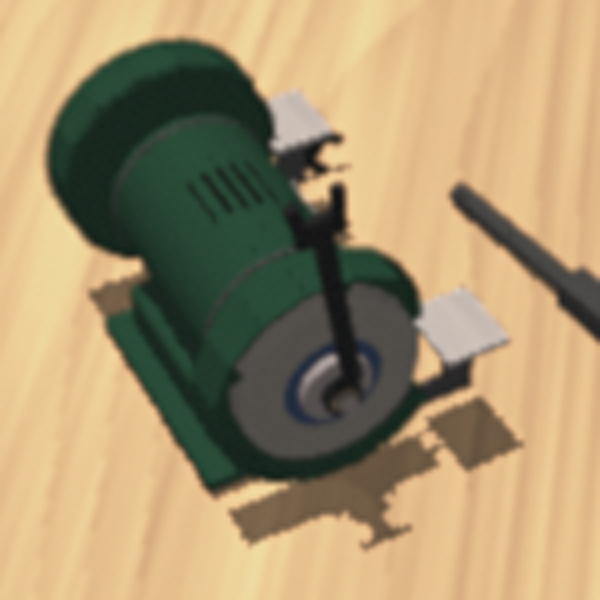

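View pics/b.png

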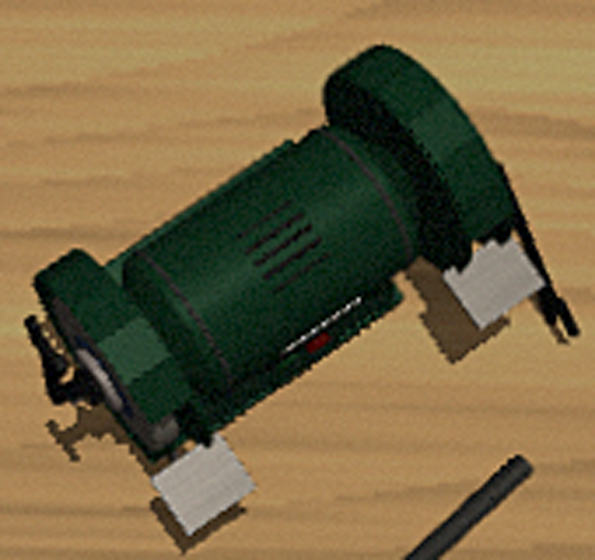

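The crops show the left rest plate's corners clearly in both views. The spanner jaw is forked, with tips at about (292,212) and (338,187) in the side crop and (32,320) and (52,395) in the top crop. Next I fit the grinder pose and spanner angle to these points.

Create fit.py:
```python
import numpy as np,cv2,pickle
from scipy.optimize import least_squares
C={n:pickle.load(open(n+".pkl","rb")) for n in("side","top")}
def proj(c,X):
    f=240/np.tan(np.radians(c["vfov"]/2));K=np.array([[f,0,c["cx"]],[0,f,c["cy"]],[0,0,1.]])
    return cv2.projectPoints(np.array(X,float).reshape(-1,1,3),cv2.Rodrigues(np.array(c["R"]))[0],np.array(c["t"],float),K,np.array(c["distortion"],float))[0][:,0]
def W(p,G):
    x,y,w=p[:3];G=np.array(G,float);c,s=np.cos(w),np.sin(w)
    return np.c_[x+c*G[:,0]-s*G[:,1],y+s*G[:,0]+c*G[:,1],G[:,2]]
def sp(a,rad,lat=0): # a>0: leaning to front (-x)
    return [-rad*np.sin(a)+lat*np.cos(a),12e-3,.128+rad*np.cos(a)+lat*np.sin(a)]
```

Create run.py:
```python
from fit import *
R=[(-.081,-.077,.12),(-.081,-.015,.12),(-.131,-.015,.12),(-.131,-.077,.12)]
RR=[(-.081,-.283,.12),(-.081,-.345,.12),(-.131,-.345,.12),(-.131,-.283,.12)]
st=lambda P:(np.array(P)+.5)/4-.5+[225,145]
tt=lambda P:(np.array(P)+.5)/3.5-.5+[320,100]
S=st([(415,325),(455,365),(510,340),(463,288),(315,200)])
T=tt([(212,435),(152,482),(190,535),(257,490),(443,272),(510,235),(546,287),(482,328),(42,358)])
def res(p):
    e=[sp(p[3],.205)]
    return np.r_[(proj(C["side"],W(p,R+e))-S).ravel(),(proj(C["top"],W(p,R+RR+e))-T).ravel()]
best=min((least_squares(res,[.6,0,w,0],loss="soft_l1") for w in np.arange(-3,3,.7)),key=lambda s:s.cost)
p=best.x;print(p,best.cost);print(res(p).reshape(-1,2).round(1))
np.save("p.npy",p)
print("end",W(p,[sp(p[3],.205)]),"axis",W(p,[(0,0,.128)]))
for n,off,k in(("side",(225,145),4),("top",(320,100),3.5)):
    im=cv2.imread(f"pics/{'a' if n=='side' else 'b'}.png")
    P=W(p,R+RR+[sp(p[3],q) for q in(.0,.045,.17,.205)]+[sp(p[3],.205,.018),sp(p[3],.205,-.018)]+[(0,0,.128),(0,-.36,.128)])
    for u in (proj(C[n],P)-off+.5)*k-.5: cv2.circle(im,tuple(int(v) for v in u),3,(0,0,255),-1)
    cv2.imwrite(f"pics/fit_{n}.png",im)
a,b=cv2.imread("pics/fit_side.png"),cv2.imread("pics/fit_top.png")
o=np.zeros((400,800,3),np.uint8)
a=cv2.resize(a,(400,400));b=cv2.resize(b,(400,376));o[:400,:400]=a;o[:376,400:]=b
cv2.imwrite("pics/fit.png",o)
```

```bash
python3 run.py
```

```text
[ 0.55871736  0.02619641 -5.64735215 -0.12638084] 15.474383618056091
[[-2.1 -4.4]
 [-1.1 -0.9]
 [ 0.7 -1. ]
 [ 1.2 -1.1]
 [ 0.3 -0.8]
 [ 1.4 -0.2]
 [-1.1  0.1]
 [-0.8  1. ]
 [-0.3  0. ]
 [-0.7  1.6]
 [-1.2 -1. ]
 [-0.4 -0.3]
 [-0.8  1.3]
 [ 0.6 -3.5]]
end [[0.57238079 0.05119587 0.33136504]] axis [[0.55871736 0.02619641 0.128     ]]
```

View pics/fit.png

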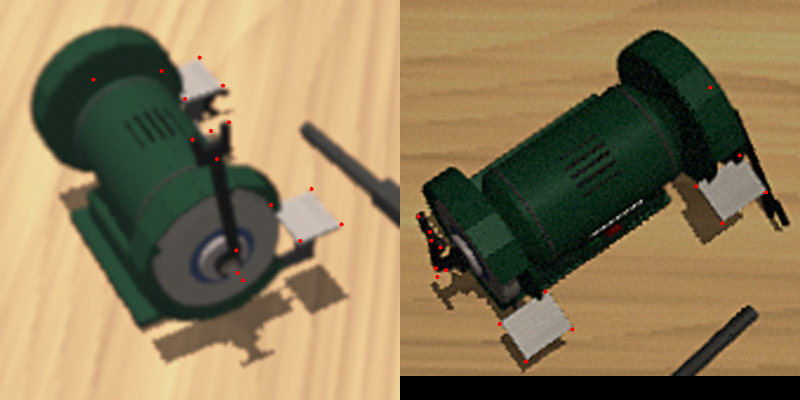

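The fit is only roughly right: the side-view dots sit 2 to 4 px off. I'll refine it with the drum rim, the handle line and the pedestal corner, without the assumed right-rest position.

Create run2.py:
```python
exec(open("run.py").read().split("def res")[0])
S=st([(415,325),(455,365),(510,340),(463,288),(318,203),(322,240),(347,365)])
T=np.r_[T[:4],T[-1:]]
# handle: 170mm end and near-hub point at 45 mm
th=np.linspace(0,2*np.pi,90)
rim=[(.088*np.cos(q),-.028,.128+.088*np.sin(q)) for q in th]
whl=[(.068*np.cos(q),-.030,.128+.068*np.sin(q)) for q in th]
RP=st([(419,310),(300,478),(245,465),(385,425)]);WP=st([(229,400),(417,330),(285,460),(370,284)])
def d(P,c): return np.array([np.min(np.linalg.norm(c-q,axis=1)) for q in P])
def res(p):
    e=[sp(p[3],.205)];h=[sp(p[3],.17),sp(p[3],.045)]
    return np.r_[(proj(C["side"],W(p,R+e+h))-S).ravel(),(proj(C["top"],W(p,R+e))-T).ravel(),
      d(RP,proj(C["side"],W(p,rim))),d(WP,proj(C["side"],W(p,whl))),(proj(C["side"],W(p,[(.08,-.08,0)]))-st([(213,494)])).ravel()]
s=least_squares(res,[.558,.026,.63,-.13],loss="soft_l1",diff_step=1e-4);p=s.x
print(p,s.cost);print(res(p).round(1));np.save("p.npy",p)
print("end",W(p,[sp(p[3],.205)]))
E2=[sp(p[3],q) for q in(.0,.045,.17,.205)]+[sp(p[3],.205,.018),sp(p[3],.205,-.018)]
o=np.zeros((560,800,3),np.uint8)
for n,f,off,k,x0 in(("side","a",(225,145),4,0),("top","b",(320,100),3.5,400)):
    im=cv2.imread(f"pics/{f}.png")
    for u in (proj(C[n],W(p,R+RR+rim+whl+E2+[(0,-.36,.128),(.08,-.08,0)]))-off+.5)*k-.5: cv2.circle(im,tuple(int(v) for v in u),1,(0,0,255),-1)
    im=im[150:550,120:520] if n=="side" else im[200:560,:400]
    o[:im.shape[0],x0:x0+400]=im
cv2.imwrite("pics/fit2.png",o[:410])
```

```bash
python3 run2.py
```

```text
[ 0.5611454   0.02631342  0.61986619 -0.11438729] 32.19901497847571
[-2.3 -4.3 -1.7 -0.7  0.3 -0.6  1.1 -0.8 -0.7 -2.1  0.4 -0.7  1.1  2.6
  1.2 -0.4 -1.5 -0.4 -1.4  0.6 -0.7 -0.   1.3 -3.9  4.6  0.9  1.7  3.6
  3.1  0.3  0.9  4.  -0.8  1.4]
end [[0.57321947 0.04967358 0.33166031]]
```

View pics/fit2.png

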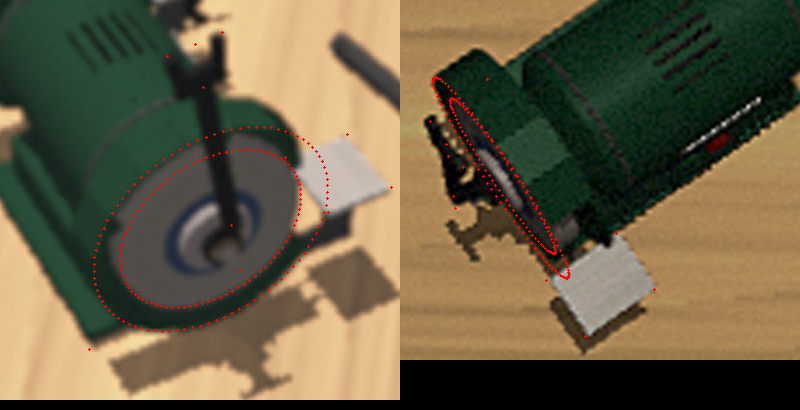

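The pose is consistent with the refit: axis at about (0.561, 0.026), yaw about 0.62, spanner leaning back about 0.12 rad with its end at about (0.573, 0.050, 0.331). The larger residuals come from hidden rest corners. I plan to turn the tool to the grinder's yaw, so tool x is grinder +x and tool y is grinder -y, then go high and descend behind the spanner.

Careful with the scale: shifts go in shares of 50 mm and turns go in shares of pi/2 rad. That gives: -0.048 m is -0.96, -0.046 m is -0.92, -0.08 rad / 1.5708 = -0.0509.

Emit:
tcp_steps --moves '[[[0,0,-0.96,0,0,-0.0509],[0,0,-0.96,0,0,-0.0509],[0,0,-0.96,0,0,-0.0509],[0,0,-0.92,0,0,-0.0509],[0,0,0,0,0,0],[0,0,0,0,0,0]]]' --aperture 0 --squeeze 40

```text
t: 0.7
tool_pos: [0.1846, -0.597, 0.4216]
tcp_rot: [3.141, 0.0, 0.619]
wrist_force: [0.1, -0.6, -0.2]
opening: 0.0
grip_force: 0.0
```

Create w.py:
```python
from cell import r
import numpy as np
from scipy.spatial.transform import Rotation as Q
p=np.load("p.npy");o=r.get_obs();c,s=np.cos(p[2]),np.sin(p[2])
R=np.array([[c,-s,0],[s,c,0],[0,0,1]])
g=R.T@(np.array(o["tool_pos"])-[p[0],p[1],0])
print("t",o["t"],"tcp in grinder",g.round(4),"rpy",np.round(o["tcp_rot"],3),"F grinder",(R.T@np.array(o["wrist_force"])).round(1),"op",o["opening"])
```

```bash
python3 w.py
```

```text
t 0.7 tcp in grinder [-0.6686 -0.2886  0.4216] rpy [3.141 0.    0.619] F grinder [-0.3 -0.5 -0.2] op 4.434559820300454e-05
```

Converted, 0.044 m is 0.88, -0.018 m is -0.36.

Emit:
tcp_steps --moves '[[[0.88,-0.36,0,0,0,0],[0.88,-0.36,0,0,0,0],[0.88,-0.36,0,0,0,0],[0.88,-0.36,0,0,0,0],[0.88,-0.36,0,0,0,0],[0.88,-0.36,0,0,0,0],[0.88,-0.36,0,0,0,0],[0.88,-0.36,0,0,0,0]]]'

```text
t: 1.5
tool_pos: [0.3878, -0.2734, 0.4197]
tcp_rot: [-3.139, 0.001, 0.619]
wrist_force: [1.3, -0.6, -0.1]
opening: -0.0001
grip_force: 0.0
```

Emit:
tcp_steps --moves '[[[0.88,-0.36,0,0,0,0],[0.88,-0.36,0,0,0,0],[0.88,-0.36,0,0,0,0],[0.88,-0.36,0,0,0,0],[0.88,-0.36,0,0,0,0],[0.88,-0.36,0,0,0,0],[0.88,-0.36,0,0,0,0],[0.88,-0.36,0,0,0,0]]]'

```text
t: 2.3
tool_pos: [0.5908, 0.0482, 0.4193]
tcp_rot: [-3.14, 0.003, 0.619]
wrist_force: [0.8, -0.2, -0.1]
opening: -0.0003
grip_force: 0.0
```

```bash
python3 w.py
```

```text
t 2.3 tcp in grinder [0.0369 0.0006 0.4193] rpy [-3.14e+00  3.00e-03  6.19e-01] F grinder [ 0.6 -0.6 -0.1] op -0.0003319889091005069
```

Converted, 0.04 m is 0.8, 0.03 m is 0.6.

Emit:
tcp_steps --moves '[[[0.6,-0.16,0,0,0,0],[0.56,-0.16,0,0,0,0],[0,0,0,0,0,0],[0,0,0.8,0,0,0],[0,0,0.8,0,0,0],[0,0,0.8,0,0,0],[0,0,0.4,0,0,0],[0,0,0,0,0,0]]]'

```text
t: 3.1
tool_pos: [0.6266, 0.0923, 0.2771]
tcp_rot: [-3.138, 0.006, 0.619]
wrist_force: [-0.8, 0.2, 0.4]
opening: 0.0
grip_force: 0.0
```

```bash
python3 w.py
```

Run:
```python
from cell import r
import cv2
o=[]
a=r.capture("side")["image"][145:295,225:375];b=r.capture("top")["image"][100:250,290:440]
cv2.imwrite("pics/c.png",cv2.hconcat([cv2.resize(x,(400,400),interpolation=2) for x in(a,b)]))
```

```text
t 3.1 tcp in grinder [0.0916 0.0157 0.2771] rpy [-3.138  0.006  0.619] F grinder [-0.5  0.6  0.4] op 3.0838750550578114e-05
```

View pics/c.png

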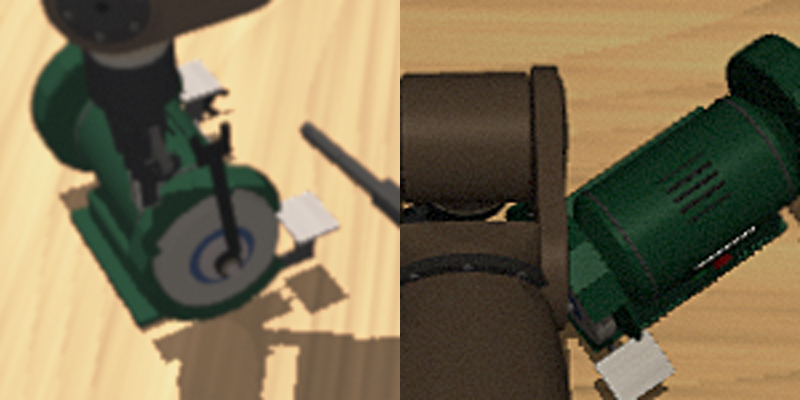

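The side view shows the closed fingers (tip about (145,200) in the left panel) behind the untouched spanner (jaw about (215,140)). Now I push forward until contact.

Converted, -0.02 m is -0.4, -0.01 m is -0.2.

Emit:
tcp_steps --moves '[[[-0.4,0,0,0,0,0],[-0.2,0,0,0,0,0],[-0.2,0,0,0,0,0],[0,0,0,0,0,0]]]'

```text
t: 3.6
tool_pos: [0.5955, 0.0692, 0.2825]
tcp_rot: [3.14, -0.002, 0.619]
wrist_force: [-1.1, -0.0, 0.0]
opening: -0.0
grip_force: 0.0
```

```bash
python3 w.py
```

```text
t 3.6 tcp in grinder [0.0529 0.0149 0.2825] rpy [ 3.14e+00 -2.00e-03  6.19e-01] F grinder [-0.9  0.6  0. ] op -3.3770667574351706e-06
```

Emit:
tcp_steps --moves '[[[-0.2,0,0,0,0,0],[-0.2,0,0,0,0,0],[-0.2,0,0,0,0,0],[0,0,0,0,0,0]]]'

```text
t: 4.0
tool_pos: [0.5713, 0.0521, 0.282]
tcp_rot: [3.141, -0.001, 0.619]
wrist_force: [0.6, -0.2, 0.2]
opening: -0.0004
grip_force: 0.0
```

```bash
python3 w.py
```

```text
t 4.0 tcp in grinder [0.0233 0.0151 0.282 ] rpy [ 3.141e+00 -1.000e-03  6.190e-01] F grinder [ 0.4 -0.5  0.2] op -0.0003632229243735193
```

No force yet although contact was expected, so I look.

Run:
```python
from cell import r
import cv2
a=r.capture("side")["image"][170:270,260:360]
w=r.capture("wrist")["image"]
cv2.imwrite("pics/d.png",cv2.hconcat([cv2.resize(a,(400,400),interpolation=2),cv2.resize(w[:,80:560],(400,400))]))
```

```text
(no output)
```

View pics/d.png

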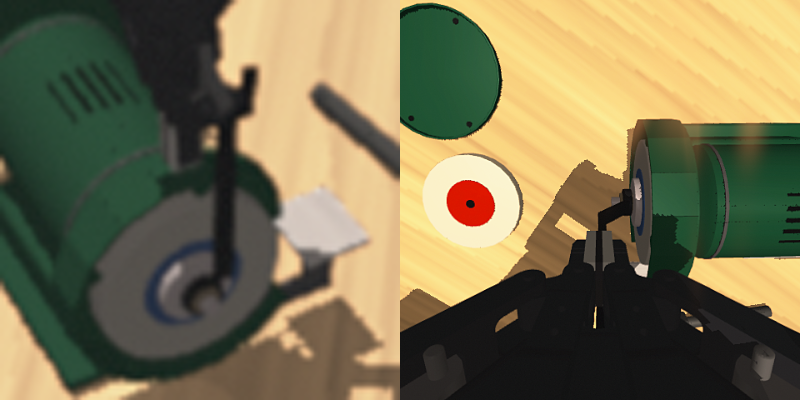

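The fingers (185,145) are just behind the handle (225,150) and in its plane, as the wrist view confirms; the remaining gap is a few mm. I continue along the arc.

Converted, -0.015 m is -0.3, -0.011 m is -0.22.

Emit:
tcp_steps --moves '[[[-0.24,0,0,0,0,0],[-0.22,0,0,0,0,0],[-0.3,0,0,0,0,0],[-0.3,0,0,0,0,0],[-0.3,0,0.1,0,0,0],[-0.3,0,0.1,0,0,0]]]'

```text
t: 4.7
tool_pos: [0.5044, 0.0046, 0.271]
tcp_rot: [3.141, -0.002, 0.62]
wrist_force: [10.8, 6.4, -10.1]
opening: -0.0001
grip_force: 6.3
```

```bash
python3 w.py
```

```text
t 4.7 tcp in grinder [-0.0588  0.0153  0.271 ] rpy [ 3.141e+00 -2.000e-03  6.200e-01] F grinder [ 12.5  -1.  -10.1] op -0.00010285058991576518
```

Emit:
tcp_steps --moves '[[[-0.24,0,0.2,0,0,0],[-0.26,0,0.2,0,0,0],[-0.2,0,0.24,0,0,0],[-0.2,0,0.26,0,0,0],[-0.14,0,0.28,0,0,0],[-0.12,0,0.26,0,0,0]]]'

```text
t: 5.3
tool_pos: [0.4571, -0.0301, 0.1997]
tcp_rot: [3.14, -0.001, 0.62]
wrist_force: [-1.0, -1.1, 10.6]
opening: -0.0002
grip_force: 4.2
```

```bash
python3 w.py
```

```text
t 5.3 tcp in grinder [-0.1174  0.0145  0.1997] rpy [ 3.14e+00 -1.00e-03  6.20e-01] F grinder [-1.5 -0.3 10.6] op -0.00018418181191486694
```

Contact is good: about 10 N reaction, first backward and now upward. I finish the arc downward.

Converted, 0.015 m is 0.3, 0.012 m is 0.24.

Emit:
tcp_steps --moves '[[[-0.1,0,0.3,0,0,0],[-0.08,0,0.3,0,0,0],[-0.06,0,0.3,0,0,0],[0,0,0.24,0,0,0],[0,0,0.2,0,0,0],[0,0,0.2,0,0,0],[0,0,0,0,0,0]]]'

```text
t: 6.0
tool_pos: [0.4466, -0.0367, 0.1215]
tcp_rot: [-3.141, 0.001, 0.62]
wrist_force: [-0.1, -0.1, -0.5]
opening: 0.0002
grip_force: 0.0
```

```bash
python3 w.py
```

Run:
```python
from cell import r
import cv2
a=r.capture("side")["image"][170:270,260:360]
w=r.capture("wrist")["image"]
cv2.imwrite("pics/e.png",cv2.hconcat([cv2.resize(a,(400,400),interpolation=2),cv2.resize(w[:,80:560],(400,400))]))
```

```text
t 6.0 tcp in grinder [-0.1298  0.0152  0.1215] rpy [-3.141e+00  1.000e-03  6.200e-01] F grinder [-0.1 -0.  -0.5] op 0.00019067167268219462
```

View pics/e.png

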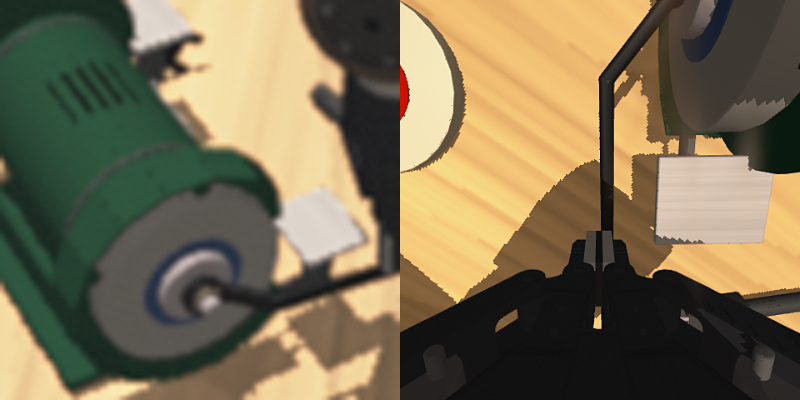

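The side view shows the handle lying level or slightly below (from (215,292) to (385,270)), with the fingertip on top of it. The geometry gives about 1.6 to 1.8 rad loosened. I retract straight up.

Converted, -0.04 m is -0.8, -0.03 m is -0.6.

Emit:
tcp_steps --moves '[[[0,0,-0.2,0,0,0],[0,0,-0.6,0,0,0],[0,0,-0.8,0,0,0],[0,0,-0.8,0,0,0],[0,0,-0.8,0,0,0],[0,0,-0.6,0,0,0],[0,0,0,0,0,0],[0,0,0,0,0,0]]]'

```text
t: 6.9
tool_pos: [0.4465, -0.0364, 0.3131]
tcp_rot: [3.14, -0.001, 0.62]
wrist_force: [-0.5, -0.4, -0.7]
opening: 0.0002
grip_force: 0.0
```

Run:
```python
from fit import *
from cell import r
c=r.capture("side");p=np.load("p.npy")
im=cv2.resize(c["image"][145:295,225:375],None,fx=4,fy=4,interpolation=2)
for a,col in((1.3,(0,0,255)),(1.7,(255,0,0))):
    for u in (proj(c,W(p,[sp(a,q) for q in(.06,.1,.15,.2)]))-[225,145]+.5)*4-.5: cv2.circle(im,tuple(int(v) for v in u),3,col,-1)
cv2.imwrite("pics/f.png",im)
```

```bash
python3 w.py
```

```text
t 6.95 tcp in grinder [-0.1299  0.0157  0.3122] rpy [-3.141  0.     0.62 ] F grinder [-0.3 -0.9 -0.8] op 0.0004356598655716923
```

View pics/f.png

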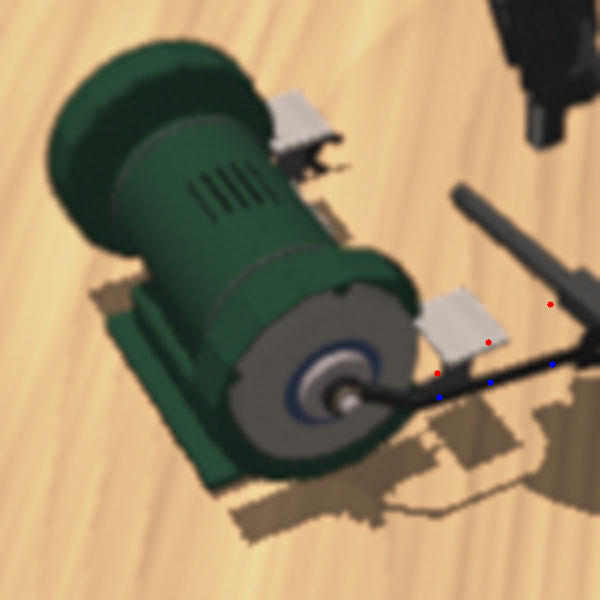

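The handle lies on the blue 1.7 rad dots (from (440,397) to (552,364)), well past the 1.3 rad red ones. The nut is about 1.7 to 1.8 rad looser, the robot is clear, and the dresser hasn't moved.

```bash
python3 -c "
from cell import r
print(r.hand_in())"
```

```text
the job is handed in; nothing more can be done
None
```

The job is handed in: in the camera check the left nut stands about 1.7–1.8 rad looser (1.4 needed) without having been tightened, the arm is clear, and nothing on the bench was touched; no verdict came back.

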